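# Pop open the large craft box

## Robot

A 6-joint arm with a two-finger parallel gripper is mounted at the origin on the work surface. World frame = base frame: x ahead of the robot, y to its left, z up, the work surface at z = 0. Lengths are in m, angles in degrees, forces in N, time in s.
With the tool pointing down it reaches from about 0.3 to 0.75 m from the base axis. Payload 8.5 kg.
Tool frame: the origin (TCP) lies midway between the tips of the shut fingers; the grasp point (between the pads) lies 19 mm behind it (env.hold_point_z is the distance from the TCP to the grasp point, in m); z points along the fingers, y is the line along which they close (so a half turn about z gives the same grasp; the last joint's range is limited). The gripper opens to 85 mm and grips with 20 to 120 N. Pads are 22 mm wide; open, the fingers measure 114 mm over their backs; the gripper's body (76 mm by 85 mm) begins 54 mm behind the grasp point. The pads swing forward as they close: fully open they stand 13 mm farther back than shut.
Start: joints at [-81.377, 21.807, 74.336, -0, 83.858, -12.336], TCP at [0.197, -0.514, 0.231] pointing down, gripper open.
Joint ranges: [-178.18, 178.18], [-50.72, 133.34], [12.68, 142.11], [-81.47, 261.47], [9.98, 163.14], [-165.26, 165.26]. Speed limits (degrees/s): [136.94, 136.94, 180, 180, 180, 180].

## Interface

Orientations are given as a 3x3 rotation matrix whose columns are the frame's x, y, z axes.
In Python, from rig import observe, get_image, camera_info, env gives the robot as it stands.
- The arm moves only by the tool drive_tool, never from a script. Its arguments are lists of equal length, an entry for each row: "offset": the shift along the tool's x, y, z in units of 40 mm (1.0 is 40 mm), a list of three; "turn": the turn, a rotation vector about the tool's x, y, z in units of 6 degrees (1.0 is 6 degrees), a list of three; "hand": the opening, from 0 (shut) to 1 (fully open). A call has exactly 10 rows; each row shifts and turns the commanded pose from where the row before left it, along the tool's axes as they then stand; what a row does not reach is not made up. A row lasts 1/8 s, in which the tool goes at most 62.5 mm and 10.7 degrees, less where a joint would pass 70% of its speed; a pose out of reach is approached as far as the arm can. A call is refused whole if a number of a shift passes 1 or a number of a turn 1, either way. A call with a gripper value outside its range is refused whole. The fingers move at their own pace and stop on an object; "newtons" is the grip in N (left out, the last holds). Time passes only in rows, so rows that do not move let the fingers close, or fill a call up. It gives the time, the measured TCP pose, the force, the opening and the grip force at its end, in the units of the state.
- observe(): the state, without advancing time (a new reading comes with each control period).
- get_image(name): name is "side" or "top"; returns the picture (480x640x3 uint8, blue, green, red); there is no depth.
- camera_info(name): a dict with "fx", "fy", "cx", "cy" (pixels), "world_to_cam" (4x4, takes a point from world to camera coordinates). Camera axes: x right, y down, z forward; pixel columns grow to the right and rows downward; lengths in m; the calibration is good to about 2 mm. A picture is of the moment at which its call begins. camera_info takes no time and is no camera call.
- env.close_job(): hands the job in; it is judged then, once.
The state is a dict: "time_s": time; "q": joint angles; "qvel": joint speeds; "joint_efforts": joint torques, N m; "position": TCP position; "tool_rot": TCP orientation; "ft_force": force on the tool from outside, world axes, zero at the start; "wrist_torque": the same for the moment, N m; "grip_width": finger opening in m; "gripper_force": force on a finger pad.
Only numpy, scipy, OpenCV 4.12 (cv2) and the standard library are available. Lean on these libraries where they do the work, as an engineer would, in place of code of your own. Each camera call takes 0.05 s, during which the arm holds its last target. There are 200 camera calls.

## Task

Open the larger of the two plywood spring-lid boxes: press down its steel release tab with the fingers so that the lid springs up, then push the lid over backwards until it is fully open and stays there. Nothing is to be picked up or pinched; leave the smaller box shut and leave everything else on the table where it stands, and finish with the robot clear of everything.

Things in the scene. Friction and masses are not known exactly. Their poses are not given: they have to be found in the camera images.
- bigbox: The larger plywood box, fastened to the table: 120 (x) x 160 (y) x 60 mm high without its lid, walls 6 mm. Origin: centre of its underside, on the table. x points from the catch side (front, where the tab is) to the hinge side (back), z up.
- bigbox_tab_pad (a point): The place to press on the larger box's steel release tab, on the tab's upper face near its middle. The tab is a level plate 30 mm wide (y), sticking out from the middle of the box's front face to 106 mm from the box's centre; the pressing place lies 92 mm in front of the box's centre, 38 mm above the table, 25 mm in front of the axis the tab rocks on.
- bigbox_tab (a joint): Angle of the larger box's release tab, rad: 0 at rest, 0.3 at its stop. Pushed down at the pressing place it gives about 7 mm to the stop against a spring (1.5 N rising to 4.5 N), lets the lid go after about 3.5 mm (0.14 rad), and springs back when left.
- bigbox_lid_edge (a point): Middle of the free (front) edge of the larger box's lid, halfway through its thickness. The lid is a plywood plate 124 (x) x 160 (y) x 6 mm, about 80 g, 60 to 66 mm above the table when shut, hinged along the box's back upper edge.
- bigbox_hinge (a point): Middle of the larger box's hinge line (fixed): 60 mm behind the box's centre and 60 mm above the table; the line runs along the box's y.
- bigbox_lid (a joint): Angle of the larger box's lid, rad: 0 shut and held by the catch; once released a spring lifts it within a second to about 1.1 and it rests there, free edge about 170 mm above the table. From there it turns freely; pushed past upright (1.57, edge 184 mm above the table) it falls slowly onward by its own weight to its stop at 1.9, fully open, and stays.
- smallbox: The smaller plywood box, same make, fastened to the table: 90 (x) x 100 (y) x 50 mm high without its lid. Origin and axes as for the larger; its own tab sticks out 46 mm from the front. Leave it shut.
- smallbox_lid (a joint): Angle of the smaller box's lid, rad: 0 shut; it must stay shut.
- egg: Wooden egg glued in its egg cup, loose, 44 mm across, 71 mm high, standing between the two boxes. Origin: centre of the underside.
- gluestick: Glue stick standing on end, loose, 30 mm across, 92 mm high, in front of the gap between the boxes. Origin: centre of the underside.
- paint_a: Paint jar, loose, 52 mm across, 65 mm high, behind the boxes. Origin: centre of the underside.
- paint_b: Second paint jar, the same size, behind the boxes. Origin: centre of the underside.
- brush: Paint brush lying loose to the right of the boxes, 170 mm long. Origin: underside, about midway.
- slice: Round slice of a log lying loose at the right, 90 mm across, 12 mm thick. Origin: centre of the underside.
- rabbit: Wooden rabbit figure, loose, at the left: log body on a 110 mm round foot, ears up to about 290 mm. Origin: centre of the foot's underside.
Mind the look-alikes: they are no part of the job. What is shaped like the bigbox but green is not meant. What is shaped like the smallbox but turquoise is not meant.

How it is judged:
By the outcome, as a careful person would: the job done as asked, in the order asked, and still so for the second after the job is handed in, with the robot touching nothing.
It also fails if it takes over 40 s, if anything falls off the work surface, if the arm or the gripper's body presses on something with over 40 N, if the wrist force passes 120 N, or if a joint passes its speed limit or range.

## Working session

There is one attempt and no reset: what is moved stays moved. The work goes in short steps, Python scripts to look and compute and a tool call to move; the robot and the scene stay as the last step left them, time stands still between calls to the robot, and variables do not carry over. Pictures are saved under pics/ and viewed, at most 10 in all, crops included, and the job is handed in when it is done.

Besides the shell and the picture viewer there is one more tool, called as name(argument=value, ...), one argument or row to a line, values as JSON. drive_tool: Moves the arm, as the interface text tells. Its arguments: {"type":"object","properties":{"offset":{"type":"array"},"turn":{"type":"array"},"hand":{"type":"array"},"newtons":{"type":"number"}},"required":["offset","turn","hand"]}

```bash
mkdir -p pics; ls; python3 - <<'E'
from rig import *
import cv2,numpy as np
for n in("top","side"):
    cv2.imwrite(f"pics/{n}0.png",get_image(n)); c=camera_info(n); print(n,c["fx"],c["cx"],c["cy"],np.round(c["world_to_cam"],3).tolist())
s=observe();print(np.round(s["tool_rot"],3),s["position"],s["time_s"])
E
```

```text
pics
top 512.0544306048511 323.14220179437484 240.78082590627687 [[-0.019, -1.0, 0.012, 0.028], [-0.982, 0.017, -0.187, 0.523], [0.186, -0.015, -0.982, 1.416], [0.0, 0.0, 0.0, 1.0]]
side 614.5428234934736 309.381042361074 247.31509116976878 [[0.967, -0.255, 0.012, -0.494], [-0.146, -0.588, -0.796, 0.173], [0.21, 0.768, -0.606, 1.523], [0.0, 0.0, 0.0, 1.0]]
[[ 0.934  0.358 -0.   ]
 [ 0.358 -0.934  0.001]
 [ 0.    -0.001 -1.   ]] [ 0.19669823 -0.51334246  0.2307955 ] 0.1
```

View pics/top0.png

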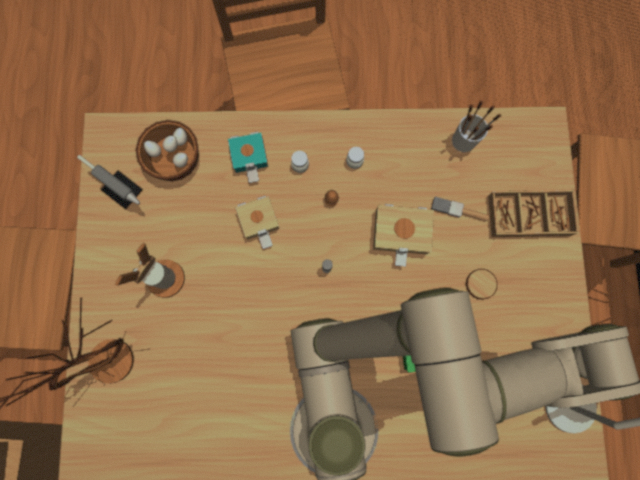

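View pics/side0.png

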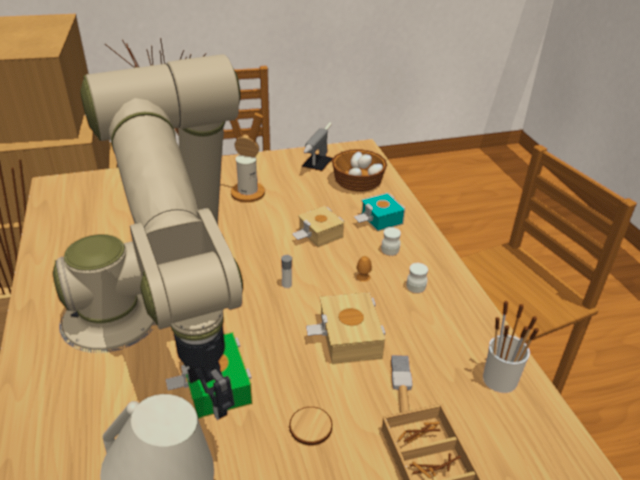

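The top view shows these candidates:
- Plywood larger box at about (404,230), tab at (401,257).
- Green box at about (410,360), a look-alike.
- Small plywood box at (258,218).
- Turquoise box at (248,152), a look-alike.

The box at (404,230) is plywood-coloured and the larger of the two, so it fits the description. I'll confirm it in an enlarged crop.

```bash
python3 - <<'E'
import cv2,numpy as np
a=cv2.imread("pics/top0.png")[190:280,360:450]; b=cv2.imread("pics/side0.png")[285:370,300:390]
r=lambda i:cv2.resize(i,None,fx=400/i.shape[1],fy=400/i.shape[1],interpolation=cv2.INTER_CUBIC)
a=r(a);b=cv2.resize(r(b),(400,378));b=cv2.copyMakeBorder(b,0,22,0,0,cv2.BORDER_CONSTANT)
cv2.imwrite("pics/crop.png",np.hstack([a,b]))
E
```

```text
(no output)
```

View pics/crop.png

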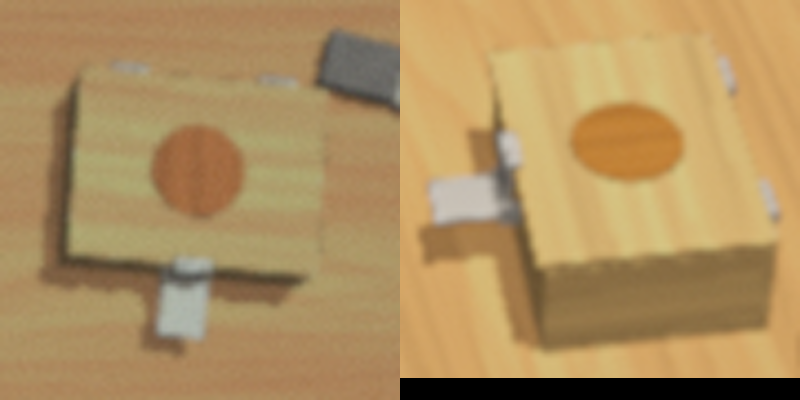

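The crop confirms the plywood box. In the top crop the lid corners are at about (82,70), (325,85) and (68,258), with the tab tip at (158..205,338). In the side crop the lid corners are at (310,35), (90,50), (140,265) and (375,243). I'll fit the pose from both views.

```bash
cat >h.py <<'E'
from rig import *
import numpy as np
def proj(n,P):
    c=camera_info(n);W=np.array(c["world_to_cam"]);p=np.atleast_2d(P)@W[:3,:3].T+W[:3,3]
    return np.c_[c["fx"]*p[:,0]/p[:,2]+c["cx"],c["fy"]*p[:,1]/p[:,2]+c["cy"]]
def box(v,L):
    x,y,t=v;R=np.array([[np.cos(t),-np.sin(t),0],[np.sin(t),np.cos(t),0],[0,0,1]]);return np.atleast_2d(L)@R.T+[x,y,0]
E
python3 - <<'E'
from h import *
from scipy.optimize import least_squares
k=90/400
T=[((82,70),(60,80,66)),((325,85),(60,-80,66)),((68,258),(-64,80,66)),((158,337),(-106,15,38)),((205,341),(-106,-15,38))]
S=[((310,35),(60,80,66)),((90,50),(-64,80,66)),((140,265),(-64,-80,66)),((375,243),(60,-80,66)),((368,325),(60,-80,0)),((145,348),(-60,-80,0)),((30,180),(-106,15,38)),((37,225),(-106,-15,38))]
def f(v):
    r=[]
    for n,D,o in(("top",T,(360,190)),("side",S,(300,285))):
        px=np.array([d[0] for d in D])*k+o
        r.append(proj(n,box(v,np.array([d[1] for d in D])/1e3))-px)
    return np.vstack(r).ravel()
s=least_squares(f,[.55,-.15,0],loss="soft_l1");v=s.x
print(v,np.degrees(v[2]));print(np.round(f(v).reshape(-1,2),1).tolist())
print("pad",box(v,[-.092,0,.038]),"edge",box(v,[-.064,0,.063]),"hinge",box(v,[.06,0,.06]))
# other things: base pixels in top -> table
def tab(n,u,w,z):
    c=camera_info(n);W=np.array(c["world_to_cam"]);R=W[:3,:3];C=-R.T@W[:3,3];d=R.T@[(u-c["cx"])/c["fx"],(w-c["cy"])/c["fy"],1];return np.round(C+d*(z-C[2])/d[2],3)
for nm,u,w,z in(("glue",327,264,.092),("egg",331,197,.05),("jar",356,155,.065),("jar",300,158,.065),("slice",482,284,.012),("brush",448,207,.01)):print(nm,tab("top",u,w,z))
o=observe();R=o["tool_rot"];print(np.array2string(R,precision=3),o["position"],o["grip_width"])
E
```

```text
[ 0.55699332 -0.21216786 -0.10314155] -5.909575369721557
[[-1.0, -1.6], [-0.1, -0.2], [-0.6, -1.5], [-0.3, -1.3], [-0.4, -1.3], [-0.8, -0.2], [-1.1, 1.3], [-0.3, 0.6], [1.0, -0.2], [0.1, 1.5], [-0.7, 2.0], [-0.8, 0.8], [-0.4, -0.3]]
pad [[ 0.46548224 -0.20269566  0.038     ]] edge [[ 0.49333344 -0.2055785   0.063     ]] hinge [[ 0.61667446 -0.21834539  0.06      ]]
glue [0.45  0.01  0.092]
egg [ 0.653 -0.006  0.05 ]
jar [ 0.775 -0.082  0.065]
jar [0.768 0.082 0.065]
slice [ 0.396 -0.44   0.012]
brush [ 0.628 -0.356  0.01 ]
[[ 9.338e-01  3.577e-01 -2.060e-04]
 [ 3.577e-01 -9.338e-01  1.279e-03]
 [ 2.653e-04 -1.268e-03 -1.000e+00]] [ 0.19669823 -0.51334246  0.2307955 ] 0.08546443884677048
```

```bash
cat >>h.py <<'E'
V=(0.557,-0.2122,-0.1031)
def rot(tilt):
    from scipy.spatial.transform import Rotation as Ro
    return Ro.from_euler("z",V[2]).as_matrix()@np.diag([1,-1,-1.])@Ro.from_euler("y",tilt,degrees=True).as_matrix()
def go(L,tilt=None):
    from scipy.spatial.transform import Rotation as Ro
    o=observe();R=np.array(o["tool_rot"]);p=np.array(o["position"]);t=box(V,L)[0]
    b=box((0,0,-V[2]),p-[V[0],V[1],0])[0]
    print("t",round(o["time_s"],2),"pos box",np.round(b,4),"target",np.round(t,3),"F",np.round(o["ft_force"],1))
    print("units offset",np.round(R.T@(t-p)/.04,2),"" if tilt is None else ("turn",np.round(Ro.from_matrix(R.T@rot(tilt)).as_rotvec(degrees=True)/6,2)))
    print("1cm box x,z in units:",np.round(R.T@(box((0,0,V[2]),[.01,0,0])[0])/.04,3),np.round(R.T@[0,0,.01]/.04,3))
E
python3 -c "
from h import *
go([-.12,0,.13],0)"
```

```text
t 0.1 pos box [-0.3274 -0.3366  0.2308] target [ 0.438 -0.2    0.13 ] F [-0.   0.3  0. ]
units offset [ 8.43 -5.16  2.53] ('turn', array([-0.01,  0.  ,  4.48]))
1cm box x,z in units: [ 0.223  0.113 -0.   ] [ 0.   -0.   -0.25]
```

drive_tool(
  offset=[
    [0.5, -0.3, 0],
    [0.9, -0.55, 0],
    [0.9, -0.55, 0],
    [0.9, -0.55, 0],
    [0.9, -0.55, 0.2],
    [0.9, -0.55, 0.4],
    [0.9, -0.55, 0.4],
    [0.9, -0.55, 0.4],
    [0.9, -0.55, 0.4],
    [0.7, -0.45, 0.3],
  ],
  turn=[
    [0, 0, 0],
    [0, 0, 0],
    [0, 0, 0],
    [0, 0, 0],
    [0, 0, 0],
    [0, 0, 0],
    [0, 0, 0],
    [0, 0, 0],
    [0, 0, 0],
    [0, 0, 0],
  ],
  hand=[0, 0, 0, 0, 0, 0, 0, 0, 0, 0],
)

```text
time_s: 1.35
position: [0.4373, -0.1983, 0.1468]
tool_rot: [[0.933, 0.359, -0.0], [0.359, -0.933, 0.001], [-0.0, -0.001, -1.0]]
ft_force: [-0.0, -0.6, 0.1]
grip_width: -0.0002
gripper_force: 0.0
```

drive_tool(
  offset=[
    [0, 0, 0],
    [0, 0, 0],
    [0, 0, 0],
    [0, 0, 0],
    [0, 0, 0],
    [0, 0, 0],
    [0, 0, 0],
    [0, 0, 0],
    [0, 0, 0],
    [0, 0, 0],
  ],
  turn=[
    [0, 0, 0.5],
    [0, 0, 1],
    [0, 0, 1],
    [0, 0, 1],
    [0, 0, 1],
    [0, 0.5, 0],
    [0, 1, 0],
    [0, 1, 0],
    [0, 1, 0],
    [0, 0.5, 0],
  ],
  hand=[0, 0, 0, 0, 0, 0, 0, 0, 0, 0],
)

```text
time_s: 2.6
position: [0.4361, -0.1996, 0.1473]
tool_rot: [[0.908, -0.105, 0.406], [-0.096, -0.994, -0.042], [0.408, -0.001, -0.913]]
ft_force: [0.6, -0.4, -0.9]
grip_width: -0.0005
gripper_force: 0.0
```

```bash
python3 -c "
from h import *
go([-.084,0,.06],24)"
```

```text
t 2.6 pos box [-1.215e-01  1.000e-04  1.473e-01] target [ 0.473 -0.204  0.06 ] F [ 0.6 -0.4 -0.9]
units offset [-0.03  0.    2.38] ('turn', array([ 0.  , -0.02, -0.02]))
1cm box x,z in units: [ 0.228 -0.001  0.102] [ 0.102 -0.    -0.228]
```

drive_tool(
  offset=[
    [0, 0, 0.4],
    [0, 0, 0.5],
    [0, 0, 0.5],
    [0, 0, 0.5],
    [0, 0, 0.3],
    [0, 0, 0.15],
    [0, 0, 0],
    [0, 0, 0],
    [0, 0, 0],
    [0, 0, 0],
  ],
  turn=[
    [0, 0, 0],
    [0, 0, 0],
    [0, 0, 0],
    [0, 0, 0],
    [0, 0, 0],
    [0, 0, 0],
    [0, 0, 0],
    [0, 0, 0],
    [0, 0, 0],
    [0, 0, 0],
  ],
  hand=[0, 0, 0, 0, 0, 0, 0, 0, 0, 0],
)

```text
time_s: 3.85
position: [0.4748, -0.2052, 0.0617]
tool_rot: [[0.908, -0.105, 0.405], [-0.096, -0.994, -0.043], [0.407, 0.0, -0.913]]
ft_force: [-0.4, -1.0, -0.2]
grip_width: 0.0002
gripper_force: 0.0
```

```bash
python3 - <<'E'
from h import *
import cv2
go([-.084,0,.0425],24)
cv2.imwrite("pics/c2.png",cv2.resize(get_image("side")[260:380,250:410],None,fx=4,fy=4,interpolation=cv2.INTER_CUBIC))
E
```

```text
t 3.85 pos box [-0.0825 -0.0014  0.0617] target [ 0.473 -0.204  0.042] F [-0.4 -1.  -0.2]
units offset [-0.23 -0.04  0.42] ('turn', array([ 0.01, -0.  , -0.02]))
1cm box x,z in units: [ 0.228 -0.001  0.102] [ 0.102  0.    -0.228]
```

View pics/c2.png

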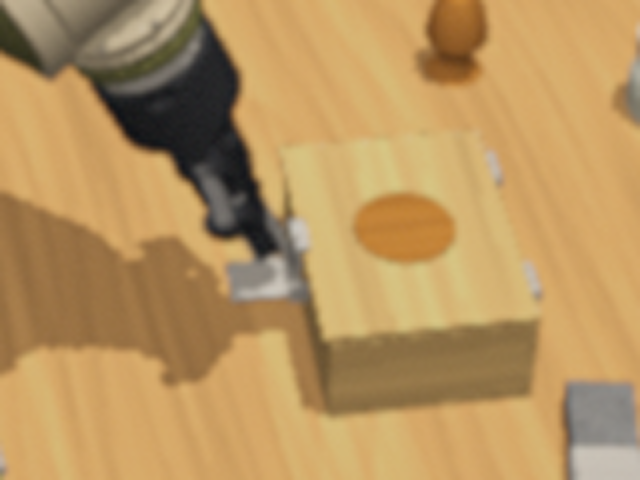

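drive_tool(
  offset=[
    [-0.1, 0, -0.05],
    [-0.1, -0.03, 0.1],
    [-0.05, 0, 0.1],
    [-0.05, 0, 0.1],
    [-0.03, 0, 0.07],
    [-0.02, 0, 0.05],
    [-0.01, 0, 0.03],
    [-0.01, 0, 0.03],
    [-0.01, 0, 0.03],
    [0, 0, 0],
  ],
  turn=[
    [0, 0, 0],
    [0, 0, 0],
    [0, 0, 0],
    [0, 0, 0],
    [0, 0, 0],
    [0, 0, 0],
    [0, 0, 0],
    [0, 0, 0],
    [0, 0, 0],
    [0, 0, 0],
  ],
  hand=[0, 0, 0, 0, 0, 0, 0, 0, 0, 0],
)

```text
time_s: 5.15
position: [0.4686, -0.2032, 0.0384]
tool_rot: [[0.908, -0.105, 0.404], [-0.096, -0.994, -0.043], [0.407, 0.0, -0.914]]
ft_force: [-1.2, -0.7, 2.2]
grip_width: 0.0001
gripper_force: 0.8
```

```bash
python3 - <<'E'
from h import *
import cv2
go([-.088,0,.0365],24)
cv2.imwrite("pics/c3.png",cv2.resize(get_image("side")[220:380,250:410],None,fx=3,fy=3,interpolation=cv2.INTER_CUBIC))
E
```

```text
t 5.15 pos box [-0.0889 -0.0001  0.0384] target [ 0.469 -0.203  0.036] F [-1.2 -0.7  2.2]
units offset [ 0.   -0.    0.05] ('turn', array([ 0.01,  0.  , -0.02]))
1cm box x,z in units: [ 0.228 -0.001  0.102] [ 0.102  0.    -0.228]
```

View pics/c3.png

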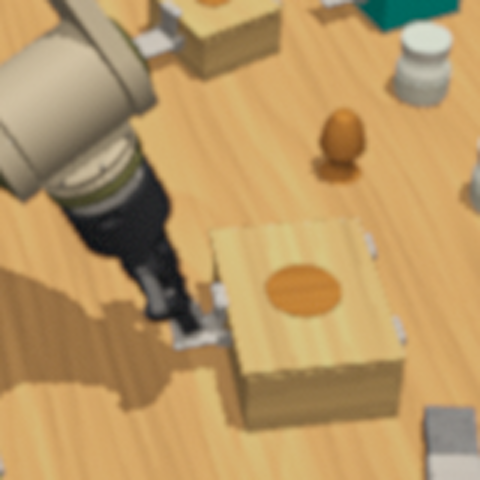

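The fingers are on the tab with about 2 N and the lid is still shut, so I'll press further.

drive_tool(
  offset=[
    [-0.01, 0, 0.02],
    [-0.01, 0, 0.02],
    [-0.01, 0, 0.02],
    [0, 0, 0.01],
    [0, 0, 0],
    [0, 0, 0],
    [0, 0, 0],
    [0, 0, 0],
    [0, 0, 0],
    [0, 0, 0],
  ],
  turn=[
    [0, 0, 0],
    [0, 0, 0],
    [0, 0, 0],
    [0, 0, 0],
    [0, 0, 0],
    [0, 0, 0],
    [0, 0, 0],
    [0, 0, 0],
    [0, 0, 0],
    [0, 0, 0],
  ],
  hand=[0, 0, 0, 0, 0, 0, 0, 0, 0, 0],
)

```text
time_s: 6.45
position: [0.4687, -0.2032, 0.0354]
tool_rot: [[0.908, -0.105, 0.405], [-0.096, -0.994, -0.043], [0.407, 0.0, -0.914]]
ft_force: [0.7, 0.2, 2.4]
grip_width: 0.0
gripper_force: 1.5
```

```bash
python3 - <<'E'
from h import *
import cv2
go([-.16,0,.06],24)
cv2.imwrite("pics/c4.png",cv2.resize(get_image("side")[220:380,250:410],None,fx=3,fy=3,interpolation=cv2.INTER_CUBIC))
E
```

```text
t 6.45 pos box [-0.0888 -0.0002  0.0354] target [ 0.398 -0.196  0.06 ] F [0.7 0.2 2.4]
units offset [-1.38  0.   -1.29] ('turn', array([ 0.01, -0.  , -0.02]))
1cm box x,z in units: [ 0.228 -0.001  0.102] [ 0.102  0.    -0.228]
```

View pics/c4.png

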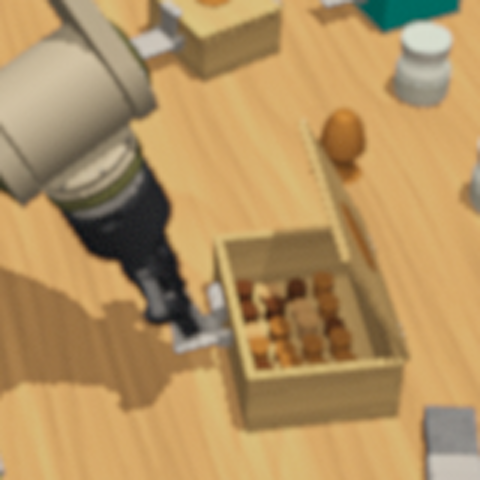

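The lid has sprung up and the box contents are visible. Next I'll retract along the tool, move up in front of the lid's underside, and check.

drive_tool(
  offset=[
    [0, 0, -0.2],
    [0, 0, -0.5],
    [0, 0, -0.7],
    [0, 0, -0.5],
    [0, 0, -0.1],
    [0.4, 0, 0],
    [0.7, 0, 0],
    [0.7, 0, 0],
    [0.5, 0, 0],
    [0.2, 0, 0],
  ],
  turn=[
    [0, 0, 0],
    [0, 0, 0],
    [0, 0, 0],
    [0, 0, 0],
    [0, 0, 0],
    [0, 0, 0],
    [0, 0, 0],
    [0, 0, 0],
    [0, 0, 0],
    [0, 0, 0],
  ],
  hand=[0, 0, 0, 0, 0, 0, 0, 0, 0, 0],
)

```text
time_s: 7.75
position: [0.5277, -0.2092, 0.1487]
tool_rot: [[0.909, -0.105, 0.404], [-0.096, -0.995, -0.042], [0.406, -0.0, -0.914]]
ft_force: [0.0, -1.2, -0.2]
grip_width: -0.0003
gripper_force: 0.0
```

```bash
python3 - <<'E'
from h import *
import cv2
go([.08,0,.15],24)
cv2.imwrite("pics/c5.png",cv2.resize(get_image("side")[180:380,220:420],None,fx=3,fy=3,interpolation=cv2.INTER_CUBIC))
E
```

```text
t 7.75 pos box [-2.950e-02 -1.000e-04  1.487e-01] target [ 0.637 -0.22   0.15 ] F [ 0.  -1.2 -0.2]
units offset [ 2.51 -0.01  1.08] ('turn', array([ 0.  ,  0.01, -0.02]))
1cm box x,z in units: [ 0.228 -0.     0.102] [ 0.102 -0.    -0.228]
```

View pics/c5.png

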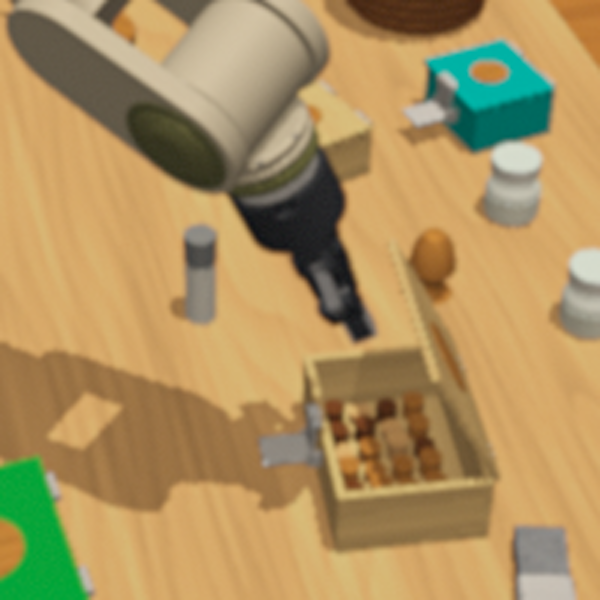

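The fingertip at (362,330) sits in front of the raised lid and clear of it. The tab has sprung back. Now I'll push the lid backward slowly.

drive_tool(
  offset=[
    [0.1, 0, 0.04],
    [0.15, 0, 0.07],
    [0.15, 0, 0.07],
    [0.15, 0, 0.07],
    [0.15, 0, 0.07],
    [0.15, 0, 0.07],
    [0.15, 0, 0.06],
    [0.15, 0, 0.06],
    [0.15, 0, 0.06],
    [0.15, 0, 0.06],
  ],
  turn=[
    [0, 0, 0],
    [0, 0, 0],
    [0, 0, 0],
    [0, 0, 0],
    [0, 0, 0],
    [0, 0, 0],
    [0, 0, 0],
    [0, 0, 0],
    [0, 0, 0],
    [0, 0, 0],
  ],
  hand=[0, 0, 0, 0, 0, 0, 0, 0, 0, 0],
)

```text
time_s: 9.05
position: [0.5904, -0.2161, 0.1498]
tool_rot: [[0.908, -0.105, 0.405], [-0.096, -0.994, -0.043], [0.407, 0.0, -0.914]]
ft_force: [-0.1, -0.3, -0.1]
grip_width: 0.0002
gripper_force: 0.1
```

drive_tool(
  offset=[
    [0.15, 0, 0.06],
    [0.15, 0, 0.07],
    [0.15, 0, 0.07],
    [0.15, 0, 0.07],
    [0.15, 0, 0.07],
    [0.15, 0, 0.06],
    [0.1, 0, 0.04],
    [0.05, 0, 0.02],
    [0, 0, 0],
    [0, 0, 0],
  ],
  turn=[
    [0, 0, 0],
    [0, 0, 0],
    [0, 0, 0],
    [0, 0, 0],
    [0, 0, 0],
    [0, 0, 0],
    [0, 0, 0],
    [0, 0, 0],
    [0, 0, 0],
    [0, 0, 0],
  ],
  hand=[0, 0, 0, 0, 0, 0, 0, 0, 0, 0],
)

```text
time_s: 10.3
position: [0.6355, -0.2209, 0.15]
tool_rot: [[0.909, -0.105, 0.404], [-0.096, -0.994, -0.043], [0.407, -0.0, -0.914]]
ft_force: [0.6, -0.4, 0.4]
grip_width: -0.0
gripper_force: 0.0
```

```bash
python3 - <<'E'
from h import *
import cv2
go([-.03,0,.2],24)
cv2.imwrite("pics/c6.png",cv2.resize(get_image("side")[180:380,220:420],None,fx=3,fy=3,interpolation=cv2.INTER_CUBIC))
E
```

```text
t 10.3 pos box [ 0.0789 -0.0005  0.15  ] target [ 0.527 -0.209  0.2  ] F [ 0.6 -0.4  0.4]
units offset [-1.98 -0.01 -2.25] ('turn', array([ 0.01,  0.  , -0.02]))
1cm box x,z in units: [ 0.228 -0.001  0.102] [ 0.102 -0.    -0.228]
```

View pics/c6.png

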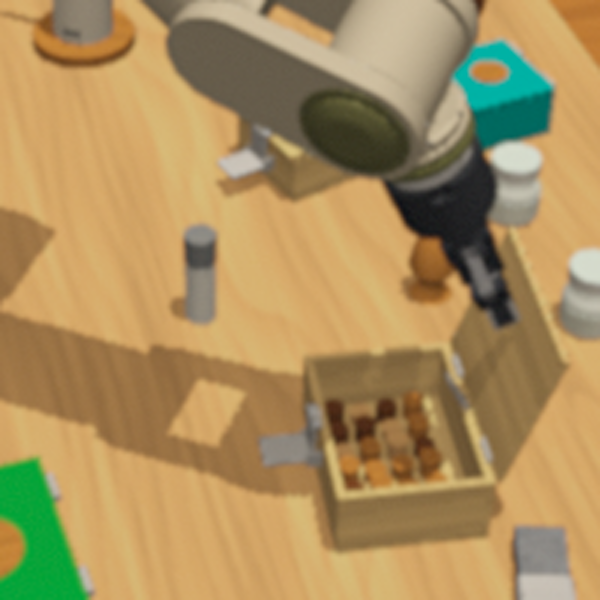

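The lid is past upright and leaning back, so I'll withdraw backward and upward.

drive_tool(
  offset=[
    [-0.2, 0, -0.1],
    [-0.5, 0, -0.2],
    [-0.6, 0, -0.4],
    [-0.6, 0, -0.6],
    [-0.5, 0, -0.7],
    [-0.4, 0, -0.5],
    [-0.2, 0, -0.2],
    [0, 0, 0],
    [0, 0, 0],
    [0, 0, 0],
  ],
  turn=[
    [0, 0, 0],
    [0, 0, 0],
    [0, 0, 0],
    [0, 0, 0],
    [0, 0, 0],
    [0, 0, 0],
    [0, 0, 0],
    [0, 0, 0],
    [0, 0, 0],
    [0, 0, 0],
  ],
  hand=[0, 0, 0, 0, 0, 0, 0, 0, 0, 0],
)

```text
time_s: 11.6
position: [0.4833, -0.2047, 0.1993]
tool_rot: [[0.909, -0.105, 0.404], [-0.096, -0.994, -0.042], [0.406, -0.001, -0.914]]
ft_force: [0.2, 0.7, -0.3]
grip_width: -0.0002
gripper_force: 0.0
```

```bash
python3 - <<'E'
from h import *
import cv2
go([-.03,0,.2],24)
for t in(1.6,1.75,1.9):print(t,np.round(proj("side",box(V,[[.06-.124*np.cos(t),y,.06+.124*np.sin(t)] for y in(.08,-.08)])),1).tolist())
cv2.imwrite("pics/c7.png",get_image("side"))
E
```

```text
t 11.6 pos box [-7.410e-02 -1.000e-04  1.993e-01] target [ 0.527 -0.209  0.2  ] F [ 0.2  0.7 -0.3]
units offset [ 1.01 -0.    0.43] ('turn', array([ 0.  ,  0.01, -0.02]))
1cm box x,z in units: [ 0.228 -0.     0.102] [ 0.102 -0.    -0.228]
1.6 [[374.0, 254.7], [391.8, 300.4]]
1.75 [[381.6, 254.7], [400.1, 300.2]]
1.9 [[388.9, 255.6], [408.0, 301.0]]
```

View pics/c7.png

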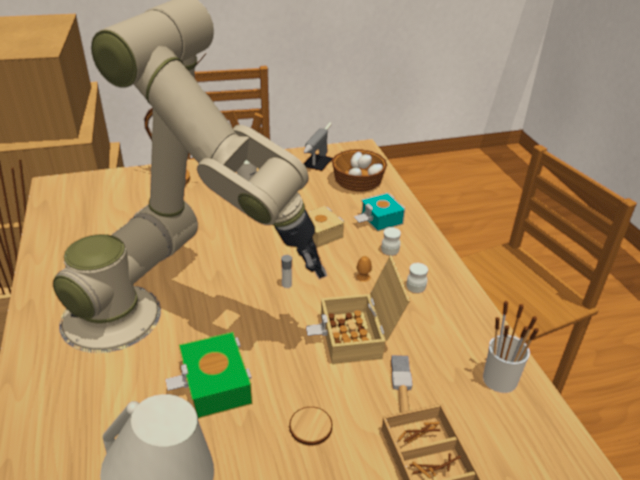

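The lid's free edge runs from about (389,258) to (408,302), which matches the 1.9 rad stop. The robot is clear, the small box is shut and the other objects are where they were. I'll hand it in.

```bash
python3 -c "
from rig import *
print(env.close_job())"
```

```text
the job is handed in; nothing more can be done
None
```

The larger plywood box is fully open: its lid rests at the 1.9 rad stop, the small box is still shut, nothing else looks moved, the robot is clear, and the job was handed in at about 12 s.

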